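Push the pipette-tip box into the corner stop

TASK

Push the blue pipette-tip box along the bench into the white L-shaped corner stop, until it sits square in the corner with its long side flush against the long fence and its short side flush against the short fence. Only push it: do not lift or tip it, and leave the bottle, the beaker and the tube where they stand.

Things in the scene. Friction and masses are not known exactly. Their poses are not given: they have to be found in the camera images.
- tipbox: Loose pipette-tip box on the bench: dark blue solid block, yellow deck of tips on top; 88 mm along its x, 122 mm along its y, 48 mm high (tips to 51 mm), about 250 g (varies). Origin: centre of its underside, z up. It slides under a push of a few newtons; it starts out of the corner, turned up to 30 degrees from the stop's axes.
- stop: Fixed white L-shaped stop on the bench, fences 20 mm high, 12 mm thick; place and yaw vary. Origin: inside corner at bench level, z up. Long fence: inner face x = 0, from y = 0 to -240 mm. Short fence: inner face y = 0, from x = 0 to -100 mm. The box belongs on the -x, -y side: seated, its origin is at x = -44, y = -61 mm here, axes parallel. Yellow tape borders that place (flat, no obstacle).
- bottle_mid (a point): Bystander: amber glass bottle, 52 mm in diameter, 115 mm high; the point is its centre, half-way up. Leave it.
- beaker_mid (a point): Bystander: clear glass beaker, 64 mm in diameter at the rim, 80 mm high; the point is its centre, half-way up. Leave it.
- tube_mid (a point): Bystander: purple-capped tube standing in a round wooden foot 48 mm in diameter, 95 mm high in all; the point is on its axis, 45 mm above the bench. Leave it.
Mind the look-alikes: they are no part of the job. Of the things that look like the tipbox, take the one that is farthest to the robot's left at the start.

How it is judged:
By the outcome, as a careful person would: the job done as asked, in the order asked, and still so for the second after the job is handed in, with the robot touching nothing.
It also fails if it takes over 45 s, if anything falls off the work surface, if the arm or the gripper's body presses on something with over 40 N, if the wrist force passes 120 N, or if a joint passes its speed limit or range.

ROBOT

A 6-joint arm with a two-finger parallel gripper is mounted at the origin on the work surface. World frame = base frame: x ahead of the robot, y to its left, z up, the work surface at z = 0. Lengths are in mm, angles in rad, forces in N, time in s.
With the tool pointing down it reaches from about 275 to 1000 mm from the base axis. Payload 8.4 kg.
Tool frame: the origin (TCP) lies on the mounting face of the last link; the fingertips stand 173 mm ahead of it and the grasp point (between the pads) lies 155 mm ahead of it; z points along the fingers, y is the line along which they close (so a half turn about z gives the same grasp; the last joint's range is limited). The gripper opens to 85 mm and grips with 20 to 120 N. Pads are 22 mm wide; open, the fingers measure 114 mm over their backs; the gripper's body (76 mm by 85 mm) begins 54 mm behind the grasp point. The pads swing forward as they close: fully open they stand 13 mm farther back than shut.
Start: joints at [1.13, 0.353, 1.633, -0, 1.155, -0.002], TCP at [265.533, 565.793, 404.681] pointing down, gripper open.
Joint ranges: [-2.63, 2.63], [-0.92, 2.1], [0.06, 2.66], [-1.3, 4.44], [0, 2.69], [-3.02, 3.02]. Speed limits (rad/s): [2.22, 2.22, 2.79, 3.14, 3.14, 3.14].

INTERFACE

Orientations are given as [roll, pitch, yaw] about the fixed x, y, z axes, in that order (R = Rz(yaw) Ry(pitch) Rx(roll)).
In Python, from rig import r gives the robot as it stands.
- The arm moves only by the tool apply_moves, never from a script. Its argument "deltas" is a list of rows, each an object with "claw": the gripper command: -1 is fully open, 1 is shut, values between are in proportion; "delta_pos": the shift along the tool's x, y, z in cm, a list of three; "yaw": the turn about the tool's z in rad. In form: [{"claw": claw, "delta_pos": [tx, ty, tz], "yaw": yaw}, ...]. A call has 1 to 8 rows; each row shifts and turns the commanded pose from where the row before left it, along the tool's axes as they then stand; what a row does not reach is not made up. A row lasts 1/8 s, in which the tool goes at most 62.5 mm and 10.7 degrees, less where a joint would pass 70% of its speed; a pose out of reach is approached as far as the arm can. A call with a gripper value outside its range is refused whole. The fingers move at their own pace and stop on an object; "grip_force" is the grip in N (left out, the last holds). Time passes only in rows, so rows that do not move let the fingers close. It gives the time, the measured TCP pose, the force, the opening and the grip force at its end, in the units of the state.
- r.sense(): the state, without advancing time (a new reading comes with each control period).
- r.grab_frame(name): name is "scene" or "top" or "wrist"; returns a dict with "img" (384x512x3 uint8, blue, green, red), "z_map" (384x512 float32, mm along the optical axis (not along the pixel's ray), 0 where there is no reading), "fx", "fy", "cx", "cy" (pixels), "eye" and "rotation" of the camera in the world; the wrist camera has in their place "T_tool_cam" (4x4, takes a point from camera to tool coordinates, whose origin is the TCP and whose axes are the flange's). Camera axes: x right, y up, looking along -z (the intrinsics and any distortion apply to the point x, -y, -z); pixel columns grow to the right and rows downward; lengths in mm; the calibration is good to about 2 mm. The wrist camera is an equidistant fisheye: a pixel r from the principal point sees the ray r / f radians off the axis. A picture is of the moment at which its call begins: read the wrist's pose just before it.
- r.sign_off(): hands the job in; it is judged then, once.
The state is a dict: "clock": time; "qpos": joint angles; "qvel": joint speeds; "joint_efforts": joint torques, N m; "eef_pos": TCP position; "tcp_rot": TCP orientation; "contact_force": force on the tool from outside, world axes, zero at the start; "wrist_torque": the same for the moment, N m; "opening": opening from 0.0 (shut) to 1.0 (fully open); "grasp_force": force on a finger pad.
Only numpy, scipy, OpenCV 4.12 (cv2) and the standard library are available. Lean on these libraries where they do the work, as an engineer would, in place of code of your own. Each camera call takes 0.05 s, during which the arm holds its last target. There are 200 camera calls.

## Working session

There is one attempt and no reset: what is moved stays moved. The work goes in short steps, Python scripts to look and compute and a tool call to move; the robot and the scene stay as the last step left them, time stands still between calls to the robot, and variables do not carry over. Pictures are saved under pics/ and viewed, at most 10 in all, crops included, and the job is handed in when it is done.

Besides the shell and the picture viewer there is one more tool, called in YAML: its name, and indented under it one key for each argument. apply_moves: Moves the arm, as the interface text tells. Its arguments: {"type":"object","properties":{"deltas":{"type":"array"},"grip_force":{"type":"number"}},"required":["deltas"]}

```bash
mkdir -p pics
cat > h.py <<'E'
import numpy as np,cv2
from rig import r
def pts(f):
    z=f["z_map"];h,w=z.shape
    u,v=np.meshgrid(np.arange(w),np.arange(h))
    x=(u-f["cx"])/f["fx"]*z;y=(v-f["cy"])/f["fy"]*z
    P=np.stack([x,-y,-z],-1)
    return P@np.array(f["rotation"]).T+np.array(f["eye"])
E
python3 - <<'E'
from h import *
for n in("scene","top"):
    f=r.grab_frame(n);cv2.imwrite(f"pics/{n}0.png",f["img"]);print(n,f["eye"],f["fx"],[k for k in f])
    np.save(n+".npy",pts(f)); np.save(n+"_i.npy",f["img"])
print(r.sense())
E
```

```text
scene [1129.77906058 -303.80684345  497.18659521] 354.0958225875622 ['img', 'z_map', 'fx', 'fy', 'cx', 'cy', 'eye', 'rotation']Traceback (most recent call last):
  File "<stdin>", line 4, in <module>
  File "h.py", line 8, in pts
    return P@np.array(f["rotation"]).T+np.array(f["eye"])
           ~~~~~~~~~~~~~~~~~~~~~~~~~~~^~~~~~~~~~~~~~~~~~~
ValueError: operands could not be broadcast together with shapes (384,512) (3,)
```

View pics/scene0.png

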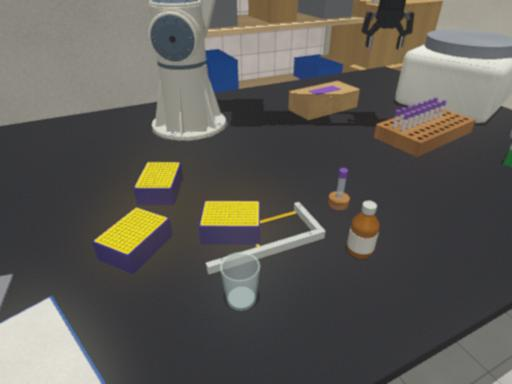

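The scene view shows three blue boxes. The one at (231,222), beside the stop (corner near (322,233)), is farthest to the robot's left (image right). The beaker is at (240,280), the bottle at (363,230) and the tube at (340,190). The rotation is given as rpy.

```bash
sed -i 's/np.array(f\["rotation"\]).T/Rotation.from_euler("xyz",f["rotation"]).as_matrix().T/; 1a from scipy.spatial.transform import Rotation' h.py
python3 - <<'E'
from h import *
for n in("scene","top"):
    f=r.grab_frame(n);cv2.imwrite(f"pics/{n}0.png",f["img"]);print(n,f["eye"],f["rotation"])
    P=pts(f);np.save(n+".npy",P); np.save(n+"_i.npy",f["img"])
    z=f["z_map"];m=z>0;print(m.mean(),np.median(P[m][:,2]))
print(r.sense())
E
```

```text
scene [1129.77906058 -303.80684345  497.18659521] [ 0.95886882 -0.0055667   1.09873447]
0.99591064453125 1.4217444047219772
top [4.89017339e+02 4.12491152e-01 1.01825357e+03] [ 0.0833753  -0.00242789 -1.54336599]
0.9960123697916666 -1.3667045027734162
{'clock': 0.15, 'qpos': array([ 1.12962775e+00,  3.53499398e-01,  1.63394973e+00, -1.51820422e-05,
        1.15519878e+00, -2.38999255e-03]), 'qvel': array([ 0.00030869, -0.00076552, -0.00228805, -0.00121382,  0.00211236,
       -0.00030691]), 'joint_efforts': array([-5.97054041e-04, -6.05637860e+01, -3.42336702e+01, -5.84324857e-05,
        6.19818340e-03,  2.29326855e-05]), 'eef_pos': array([265.4437117 , 565.63937811, 404.13339522]), 'tcp_rot': array([-3.14053738e+00,  1.13611277e-05,  2.70282022e+00]), 'contact_force': array([-0.58389233,  0.1240645 ,  0.56955904]), 'wrist_torque': array([-0.00786846,  0.01332642,  0.02801571]), 'grasp_force': 0.0, 'opening': 1.0064661781997128}
```

View pics/top0.png

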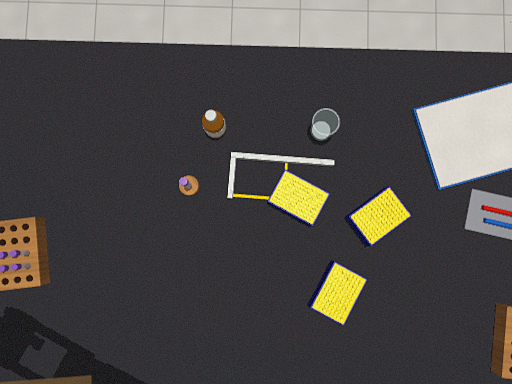

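The top view shows the target box at (298,197), with look-alikes at (380,216) and (338,293). The stop corner is at (234,157), the long fence runs right and the short fence runs down. Next I'll fit poses for both.

```bash
cat >> h.py <<'E'
def box_stop(f,guess,P=None):
    P=pts(f);h=cv2.cvtColor(f["img"],cv2.COLOR_BGR2HSV)
    R=Rotation.from_euler("xyz",f["rotation"]).as_matrix()
    u,v=np.meshgrid(np.arange(512),np.arange(384))
    d=np.stack([(u-f["cx"])/f["fx"],-(v-f["cy"])/f["fy"],-np.ones(u.shape)],-1)@R.T
    pl=lambda z: np.array(f["eye"])+d*((z-f["eye"][2])/d[...,2])[...,None]
    box=(P[...,2]>38)&(P[...,2]<62)
    out=[]
    n,lab,st,c=cv2.connectedComponentsWithStats(box.astype(np.uint8))
    for i in range(1,n):
        if st[i,4]<600: continue
        q=pl(49)[lab==i][:,:2].astype(np.float32)
        (cx,cy),(w,hh),a=cv2.minAreaRect(q); 
        ax=np.deg2rad(a if hh>w else a+90)  # dir of short side
        out.append((round(cx,1),round(cy,1),round(min(w,hh),1),round(max(w,hh),1),round(((ax+np.pi/2)%np.pi-np.pi/2),4)))
    return out,pl,P,h
E
python3 - <<'E'
from h import *
f=r.grab_frame("top")
o,pl,P,h=box_stop(f,0);print(*o,sep="\n")
w=(h[...,1]<40)&(h[...,2]>170);w[:,345:]=0;w[:145]=0;w[205:]=0;w[:,:220]=0
Q=pl(20)[...,:2]
# long: cols 245-330 ; short: rows 165-190
def line(m):
    q=Q[m].astype(np.float32);vx,vy,x,y=cv2.fitLine(q,cv2.DIST_L2,0,.01,.01).ravel();print(len(q),(vx,vy),(x,y))
    d=np.array([vx,vy]);n=np.array([-vy,vx]);e=(q-[x,y])@n;s=(q-[x,y])@d;print("off",np.percentile(e,[1,50,99]),"along",np.percentile(s,[0,100]));return np.array([x,y]),d
L=w.copy();L[:,:247]=0;Sm=w.copy();Sm[:,245:]=0;Sm[:168]=0;Sm[194:]=0
a=line(L);b=line(Sm)
print(np.arctan2(a[1][1],a[1][0]),np.arctan2(b[1][1],b[1][0]))
for nm,c,rad in(("bottle",(214,122),14),("beaker",(324,122),16),("tube",(189,185),12)):
    yy,xx=np.ogrid[:384,:512];m=((xx-c[0])**2+(yy-c[1])**2<rad**2)&(P[...,2]>12)&(P[...,2]<125)
    p=P[m];print(nm,len(p),(p.min(0)+p.max(0))/2,p.min(0),p.max(0))
E
```

```text
(582.9, -91.8, 88.3, 121.2, np.float64(-0.4716))
(544.8, -281.8, 88.2, 122.9, np.float64(0.6601))
(435.5, 552.3, 95.8, 158.8, np.float64(-1.4212))
(364.9, -187.6, 89.1, 121.4, np.float64(1.1035))
(265.5, -570.6, 25.0, 158.7, np.float64(1.5477))
477 (np.float32(0.07336202), np.float32(0.9973054)) (np.float32(676.0565), np.float32(-73.59567))
off [-11.497542    -3.62630582  84.65963135] along [-104.14678192  106.3822403 ]
124 (np.float32(0.99832326), np.float32(-0.057885002)) (np.float32(622.39996), np.float32(69.11158))
off [-5.56046492 -0.1142755   5.57481534] along [-30.36331367  31.56924057]
1.4973683 -0.05791738
bottle 485 [754.23818249 112.12608855  66.06005558] [728.68550306  87.2413947   14.47106305] [779.79086192 137.0107824  117.64904811]
beaker 472 [ 756.97372108 -148.65011592   47.67269992] [ 725.60466497 -180.15690864   12.25021577] [ 788.34277719 -117.14332321   83.09518408]
tube 317 [607.7862435  170.91565872  54.92527138] [584.55032422 147.81839292  12.37684174] [631.02216279 194.01292452  97.47370103]
```

apply_moves:
  deltas:
    - {"claw": 0.2,"delta_pos": [-3.5,-3.45,0],"yaw": 0}
    - {"claw": 0.2,"delta_pos": [-3.5,-3.45,0],"yaw": 0}
    - {"claw": 0.2,"delta_pos": [-3.5,-3.45,0],"yaw": 0}
    - {"claw": 0.2,"delta_pos": [-3.5,-3.45,0],"yaw": 0}
    - {"claw": 0.2,"delta_pos": [-3.5,-3.45,0],"yaw": 0}
    - {"claw": 0.2,"delta_pos": [-3.5,-3.45,0],"yaw": 0}
    - {"claw": 0.2,"delta_pos": [-3.5,-3.45,0],"yaw": 0}
    - {"claw": 0.2,"delta_pos": [-3.5,-3.45,0],"yaw": 0}

```text
clock: 1.2
eef_pos: [402.0, 195.5, 404.8]
tcp_rot: [3.141, 0.0, 2.703]
contact_force: [0.6, 0.5, 0.5]
opening: 0.401
grasp_force: 0.0
```

apply_moves:
  deltas:
    - {"claw": 0.2,"delta_pos": [-3.5,-3.45,0],"yaw": 0}
    - {"claw": 0.2,"delta_pos": [-3.5,-3.45,0],"yaw": 0}
    - {"claw": 0.2,"delta_pos": [-3.5,-3.45,0],"yaw": 0}
    - {"claw": 0.2,"delta_pos": [-3.5,-3.45,0],"yaw": 0}
    - {"claw": 0.2,"delta_pos": [-3.5,-3.45,0],"yaw": 0}
    - {"claw": 0.2,"delta_pos": [-3.5,-3.45,0],"yaw": 0}
    - {"claw": 0.2,"delta_pos": [-3.5,-3.45,0],"yaw": 0}
    - {"claw": 0.2,"delta_pos": [-3.5,-3.45,0],"yaw": 0}

```text
clock: 2.2
eef_pos: [538.3, -173.5, 404.6]
tcp_rot: [3.141, 0.0, 2.703]
contact_force: [-0.3, -0.1, -0.2]
opening: 0.396
grasp_force: 0.0
```

apply_moves:
  deltas:
    - {"claw": 0.2,"delta_pos": [0,0,1.5],"yaw": 0.18}
    - {"claw": 0.2,"delta_pos": [0,0,1.5],"yaw": 0.18}
    - {"claw": 0.2,"delta_pos": [0,0,1.5],"yaw": 0.18}
    - {"claw": 0.2,"delta_pos": [0,0,1.5],"yaw": 0.18}
    - {"claw": 0.2,"delta_pos": [0,0,1.5],"yaw": 0.18}
    - {"claw": 0.2,"delta_pos": [0,0,1.5],"yaw": 0.18}
    - {"claw": 0.2,"delta_pos": [0,0,0],"yaw": 0.18}
    - {"claw": 0.2,"delta_pos": [0,0,0],"yaw": 0.18}

```text
clock: 3.2
eef_pos: [537.8, -171.8, 314.3]
tcp_rot: [-3.141, 0.0, 1.257]
contact_force: [-0.2, 0.8, 0.1]
opening: 0.399
grasp_force: 0.0
```

Run:
```python
from h import *
f=r.grab_frame("top")
o,pl,P,h=box_stop(f,0);print(o)
P0=np.load("top.npy");im=np.load("top_i.npy");h=cv2.cvtColor(im,cv2.COLOR_BGR2HSV)
w=(h[...,1]<40)&(h[...,2]>170);Q=pl(20)[...,:2];w&=(P0[...,2]>10)&(P0[...,2]<30)
m=w&(Q[...,0]>645)&(Q[...,0]<705)&(Q[...,1]<45)&(Q[...,1]>-180)
q=Q[m].astype(np.float32);vx,vy,x,y=cv2.fitLine(q,cv2.DIST_HUBER,0,.01,.01).ravel()
e=(q-[x,y])@np.array([-vy,vx]);print(len(q),vx,vy,x,y,np.arctan2(vx,vy),np.percentile(e,[1,50,99]))
print("x at y=63",x+vx/vy*(63-y))
print(r.sense())
```

```text
[(582.9, -91.8, 88.2, 121.2, np.float64(-0.4716)), (435.5, 552.5, 95.6, 158.8, np.float64(-1.4201)), (265.5, -570.6, 24.9, 158.7, np.float64(1.5477))]
415 0.04951331 0.99877346 679.6309 -66.90919 0.04953356 [-5.46638389e+00 -3.41541017e-03  5.43915876e+00]
x at y=63 686.07104
{'clock': 3.25, 'qpos': array([-3.11831631e-01,  3.64102964e-01,  1.84405614e+00, -8.98508645e-07,
        9.33991204e-01,  1.08880667e-02]), 'qvel': array([ 8.99935722e-04, -3.11988895e-03, -6.74646121e-04, -4.14237733e-06,
        2.15947639e-03, -2.94479021e-01]), 'joint_efforts': array([ 1.01547831e-02, -5.58497679e+01, -2.88555515e+01, -1.01940942e-02,
        7.96811917e-03, -1.68190375e+00]), 'eef_pos': array([ 537.88209537, -171.80948387,  314.39576502]), 'tcp_rot': array([-3.14103504e+00,  6.79376462e-06,  1.24807717e+00]), 'contact_force': array([-0.07426674, -0.44357355, -0.54017806]), 'wrist_torque': array([-0.03746252, -0.00689171, -0.01605137]), 'grasp_force': 0.0, 'opening': 0.3981371650786002}
```

apply_moves:
  deltas:
    - {"claw": 0.2,"delta_pos": [0,0,2],"yaw": 0.149}
    - {"claw": 0.2,"delta_pos": [0,0.4,3],"yaw": 0}
    - {"claw": 0.2,"delta_pos": [0,0,3],"yaw": 0}
    - {"claw": 0.2,"delta_pos": [0,0,3],"yaw": 0}
    - {"claw": 0.2,"delta_pos": [0,0,1.5],"yaw": 0}
    - {"claw": 0.2,"delta_pos": [0,0,0.8],"yaw": 0}
    - {"claw": 0.2,"delta_pos": [0,0,0],"yaw": 0}

```text
clock: 4.12
eef_pos: [541.7, -173.6, 181.8]
tcp_rot: [3.142, -0.0, 1.114]
contact_force: [-0.1, -0.1, 0.1]
opening: 0.398
grasp_force: 0.0
```

apply_moves:
  deltas:
    - {"claw": 0.2,"delta_pos": [0.5,0,0],"yaw": 0}
    - {"claw": 0.2,"delta_pos": [0.5,0,0],"yaw": 0}
    - {"claw": 0.2,"delta_pos": [0.5,0,0],"yaw": 0}
    - {"claw": 0.2,"delta_pos": [0.3,0,0],"yaw": 0}
    - {"claw": 0.2,"delta_pos": [0.3,0,0],"yaw": 0}
    - {"claw": 0.2,"delta_pos": [0.3,0,0],"yaw": 0}
    - {"claw": 0.2,"delta_pos": [0.3,0,0],"yaw": 0}

```text
clock: 5.0
eef_pos: [553.5, -149.5, 181.9]
tcp_rot: [3.141, 0.0, 1.114]
contact_force: [-2.3, -4.0, 4.3]
opening: 0.397
grasp_force: 2.1
```

Run:
```python
from h import *
f=r.grab_frame("top");o=box_stop(f,0)[0];print(o)
f=r.grab_frame("scene");cv2.imwrite("pics/s1.png",f["img"])
```

```text
[(588.7, -78.3, 88.1, 107.6, np.float64(-0.455)), (435.4, 552.7, 94.8, 158.9, np.float64(-1.4227)), (265.5, -570.6, 24.9, 158.7, np.float64(1.5477))]
```

View pics/s1.png

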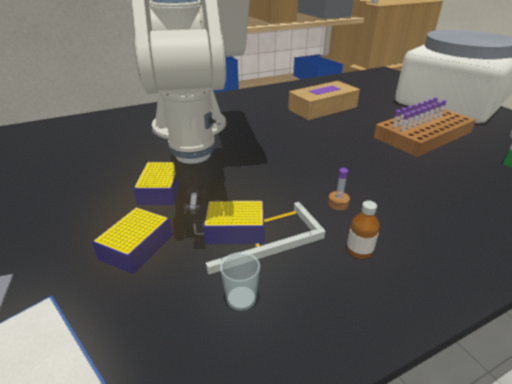

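apply_moves:
  deltas:
    - {"claw": 0.2,"delta_pos": [0.5,0.18,0],"yaw": -0.025}
    - {"claw": 0.2,"delta_pos": [0.5,0.18,0],"yaw": -0.025}
    - {"claw": 0.2,"delta_pos": [0.5,0.18,0],"yaw": -0.025}
    - {"claw": 0.2,"delta_pos": [0.5,0.18,0],"yaw": -0.025}
    - {"claw": 0.2,"delta_pos": [0.5,0.18,0],"yaw": -0.025}
    - {"claw": 0.2,"delta_pos": [0.5,0.18,0],"yaw": -0.025}
    - {"claw": 0.2,"delta_pos": [0.5,0.18,0],"yaw": -0.025}
    - {"claw": 0.2,"delta_pos": [0.5,0.18,0],"yaw": -0.025}

```text
clock: 6.1
eef_pos: [581.6, -117.1, 181.8]
tcp_rot: [3.141, 0.0, 1.316]
contact_force: [-2.0, -3.9, 6.1]
opening: 0.399
grasp_force: 2.5
```

Run:
```python
from h import *
f=r.grab_frame("top");o=box_stop(f,0)[0];print(o[0]);print(r.sense()["eef_pos"],r.sense()["tcp_rot"])
```

```text
(604.1, -31.6, 88.2, 89.6, np.float64(-0.2534))
[ 581.94714381 -116.60758068  181.75629481] [ 3.14104448e+00 -2.57148452e-04  1.31682708e+00]
```

apply_moves:
  deltas:
    - {"claw": 0.2,"delta_pos": [0.5,0.18,0],"yaw": -0.025}
    - {"claw": 0.2,"delta_pos": [0.5,0.18,0],"yaw": -0.025}
    - {"claw": 0.2,"delta_pos": [0.5,0.18,0],"yaw": -0.025}
    - {"claw": 0.2,"delta_pos": [0.5,0.18,0],"yaw": -0.025}
    - {"claw": 0.2,"delta_pos": [0.5,0.18,0],"yaw": -0.025}
    - {"claw": 0.2,"delta_pos": [0.5,0.18,0],"yaw": -0.025}
    - {"claw": 0.2,"delta_pos": [0.4,0.18,0],"yaw": -0.025}
    - {"claw": 0.2,"delta_pos": [0,0.1,0],"yaw": -0.015}

```text
clock: 7.15
eef_pos: [600.8, -85.8, 181.6]
tcp_rot: [-3.141, -0.0, 1.505]
contact_force: [-2.8, -1.6, 5.6]
opening: 0.397
grasp_force: 1.4
```

apply_moves:
  deltas:
    - {"claw": 0.2,"delta_pos": [-1,0,0],"yaw": 0}
    - {"claw": 0.2,"delta_pos": [-2,0,0],"yaw": 0}
    - {"claw": 0.2,"delta_pos": [-2,0,-2],"yaw": 0}
    - {"claw": 0.2,"delta_pos": [-2,0,-4],"yaw": 0}
    - {"claw": 0.2,"delta_pos": [-2,-2,-4],"yaw": 0}
    - {"claw": 0.2,"delta_pos": [0,-5,0],"yaw": 0.18}
    - {"claw": 0.2,"delta_pos": [0,-5,0],"yaw": 0.18}

```text
clock: 8.02
eef_pos: [474.9, -160.5, 281.9]
tcp_rot: [3.141, -0.0, 1.136]
contact_force: [-0.4, 0.1, 0.5]
opening: 0.396
grasp_force: 0.0
```

Run:
```python
from h import *
f=r.grab_frame("top");o=box_stop(f,0)[0];print(*o,sep="\n");print(r.sense()["eef_pos"],r.sense()["tcp_rot"])
cv2.imwrite("pics/t2.png",f["img"])
```

```text
(606.3, -13.1, 88.1, 121.5, np.float64(-0.0763))
(554.6, -294.5, 88.0, 90.9, np.float64(0.6579))
(435.5, 552.4, 95.4, 158.9, np.float64(-1.4227))
(265.5, -570.6, 24.9, 158.7, np.float64(1.5477))
[ 468.39997921 -158.27210853  280.3013238 ] [-3.13289016e+00  1.05844153e-03  1.12725663e+00]
```

View pics/t2.png

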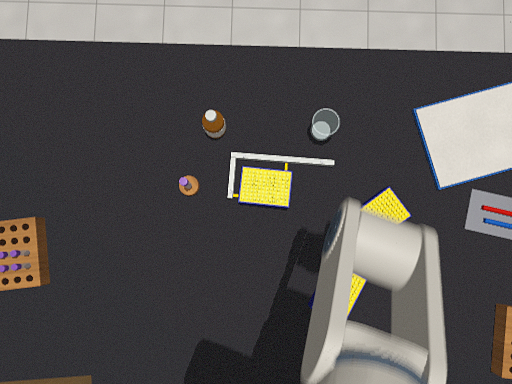

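The box at (265,188) is loosely in place, about 27 mm from the long fence and 14 mm from the short fence. I'll turn the tool and push its -x face.

apply_moves:
  deltas:
    - {"claw": -0.2,"delta_pos": [0,0,0],"yaw": 0.17}
    - {"claw": -0.2,"delta_pos": [0,0,0],"yaw": 0.17}
    - {"claw": -0.2,"delta_pos": [0,0,0],"yaw": 0.17}
    - {"claw": -0.2,"delta_pos": [0,0,0],"yaw": 0.17}
    - {"claw": -0.2,"delta_pos": [0,0,0],"yaw": 0.17}
    - {"claw": -0.2,"delta_pos": [0,0,0],"yaw": 0.17}
    - {"claw": -0.2,"delta_pos": [0,0,0],"yaw": 0.167}
    - {"claw": -0.2,"delta_pos": [0,-3,0],"yaw": 0}

```text
clock: 9.07
eef_pos: [477.9, -130.8, 281.5]
tcp_rot: [3.141, -0.0, -0.048]
contact_force: [0.2, -0.8, -0.3]
opening: 0.598
grasp_force: 0.0
```

apply_moves:
  deltas:
    - {"claw": -0.2,"delta_pos": [1.5,-4,0],"yaw": 0}
    - {"claw": -0.2,"delta_pos": [2,-4,0],"yaw": 0}
    - {"claw": -0.2,"delta_pos": [2,-4.3,0],"yaw": 0}
    - {"claw": -0.2,"delta_pos": [0,0,3],"yaw": 0}
    - {"claw": -0.2,"delta_pos": [0,0,3],"yaw": 0}
    - {"claw": -0.2,"delta_pos": [0,0,2],"yaw": 0}
    - {"claw": -0.2,"delta_pos": [0,0,0],"yaw": 0}

```text
clock: 9.95
eef_pos: [537.4, -9.4, 200.2]
tcp_rot: [3.142, 0.004, -0.043]
contact_force: [-0.2, -0.2, 0.4]
opening: 0.602
grasp_force: 0.0
```

apply_moves:
  deltas:
    - {"claw": -0.2,"delta_pos": [0,0,1.2],"yaw": 0.008}
    - {"claw": -0.2,"delta_pos": [0,0,1],"yaw": 0}
    - {"claw": -0.2,"delta_pos": [0.5,0,0],"yaw": 0}
    - {"claw": -0.2,"delta_pos": [0.5,0,0],"yaw": 0}
    - {"claw": -0.2,"delta_pos": [0.4,0,0],"yaw": 0}
    - {"claw": -0.2,"delta_pos": [0.4,0,0],"yaw": 0}
    - {"claw": -0.2,"delta_pos": [0.4,0,0],"yaw": 0}
    - {"claw": -0.2,"delta_pos": [0.4,0,0],"yaw": 0}

```text
clock: 10.95
eef_pos: [564.1, -10.0, 179.7]
tcp_rot: [-3.142, 0.001, -0.051]
contact_force: [-3.8, 0.3, 2.3]
opening: 0.603
grasp_force: 1.5
```

apply_moves:
  deltas:
    - {"claw": -0.2,"delta_pos": [0.4,0,0],"yaw": 0}
    - {"claw": -0.2,"delta_pos": [0.4,0,0],"yaw": 0}
    - {"claw": -0.2,"delta_pos": [0.3,0,0],"yaw": 0}
    - {"claw": -0.2,"delta_pos": [0,0,0],"yaw": 0}

```text
clock: 11.45
eef_pos: [575.6, -10.6, 179.7]
tcp_rot: [-3.142, -0.001, -0.051]
contact_force: [-1.0, -0.7, -0.9]
opening: 0.601
grasp_force: 0.0
```

Run:
```python
from h import *
f=r.grab_frame("top");o=box_stop(f,0)[0];print(*o,sep="\n");print(r.sense()["eef_pos"],r.sense()["tcp_rot"],r.sense()["contact_force"])
```

```text
(544.7, -281.6, 88.2, 123.4, np.float64(0.6601))
(435.5, 552.1, 95.1, 159.3, np.float64(-1.4282))
(364.9, -187.8, 88.7, 121.2, np.float64(1.0986))
(265.5, -570.6, 24.9, 158.7, np.float64(1.5477))
[575.52809299 -10.61281618 179.72166102] [-3.14158366e+00 -1.25169793e-03 -5.11736745e-02] [-0.71301018  0.66827798 -0.20963074]
```

apply_moves:
  deltas:
    - {"claw": -0.2,"delta_pos": [0.1,0,0],"yaw": 0}
    - {"claw": -0.2,"delta_pos": [0.1,0,0],"yaw": 0}

```text
clock: 11.75
eef_pos: [576.7, -10.7, 179.6]
tcp_rot: [3.142, 0.001, -0.051]
contact_force: [-2.6, 0.8, 2.1]
opening: 0.601
grasp_force: 1.4
```

apply_moves:
  deltas:
    - {"claw": -0.2,"delta_pos": [0.1,0,0],"yaw": 0}

```text
clock: 11.88
eef_pos: [577.9, -10.7, 179.6]
tcp_rot: [3.142, 0.0, -0.051]
contact_force: [-2.2, -0.5, 1.3]
opening: 0.6
grasp_force: 1.0
```

apply_moves:
  deltas:
    - {"claw": -0.2,"delta_pos": [0.1,0,0],"yaw": 0}

```text
clock: 12.0
eef_pos: [578.4, -10.8, 179.6]
tcp_rot: [3.142, 0.002, -0.051]
contact_force: [-8.0, 0.8, 6.9]
opening: 0.602
grasp_force: 4.0
```

apply_moves:
  deltas:
    - {"claw": -0.2,"delta_pos": [0.1,0,0],"yaw": 0}
    - {"claw": -0.2,"delta_pos": [0,0,0],"yaw": 0}

```text
clock: 12.25
eef_pos: [578.7, -10.8, 179.5]
tcp_rot: [3.142, 0.004, -0.051]
contact_force: [-8.9, 0.4, 7.0]
opening: 0.596
grasp_force: 4.6
```

apply_moves:
  deltas:
    - {"claw": 0.2,"delta_pos": [-1,0,0],"yaw": 0}
    - {"claw": 0.2,"delta_pos": [-2,0,0],"yaw": 0}
    - {"claw": 0.2,"delta_pos": [0,0,-5],"yaw": 0}
    - {"claw": 0.2,"delta_pos": [0,0,-5],"yaw": 0}
    - {"claw": 0.2,"delta_pos": [2.2,3.5,0],"yaw": 0}
    - {"claw": 0.2,"delta_pos": [3.1,3.5,0],"yaw": 0}
    - {"claw": 0.2,"delta_pos": [3.1,3.5,0],"yaw": 0}

```text
clock: 13.12
eef_pos: [629.5, -119.6, 280.2]
tcp_rot: [3.141, -0.002, -0.051]
contact_force: [-0.2, 0.8, 0.3]
opening: 0.401
grasp_force: 0.0
```

apply_moves:
  deltas:
    - {"claw": 0.2,"delta_pos": [0,0,0],"yaw": -0.1746}
    - {"claw": 0.2,"delta_pos": [0,0,0],"yaw": -0.1746}
    - {"claw": 0.2,"delta_pos": [0,0,0],"yaw": -0.1746}
    - {"claw": 0.2,"delta_pos": [0,0,0],"yaw": -0.1746}
    - {"claw": 0.2,"delta_pos": [0,0,0],"yaw": -0.1746}
    - {"claw": 0.2,"delta_pos": [0,0,0],"yaw": -0.1746}
    - {"claw": 0.2,"delta_pos": [0,0,0],"yaw": -0.1746}
    - {"claw": 0.2,"delta_pos": [0,0,0],"yaw": -0.1746}

```text
clock: 14.12
eef_pos: [628.7, -118.5, 279.7]
tcp_rot: [3.141, -0.0, 1.351]
contact_force: [0.6, 0.3, -0.1]
opening: 0.403
grasp_force: 0.0
```

apply_moves:
  deltas:
    - {"claw": 0.2,"delta_pos": [0,0,2],"yaw": -0.1746}
    - {"claw": 0.2,"delta_pos": [0,0,2],"yaw": 0}
    - {"claw": 0.2,"delta_pos": [0,0,0],"yaw": 0}

```text
clock: 14.5
eef_pos: [627.8, -118.3, 237.7]
tcp_rot: [-3.138, -0.0, 1.516]
contact_force: [0.4, -0.1, -0.1]
opening: 0.4
grasp_force: 0.0
```

Run:
```python
from h import *
f=r.grab_frame("top");o=box_stop(f,0)[0];print(*o,sep="\n");print(r.sense()["eef_pos"],r.sense()["tcp_rot"])
cv2.imwrite("pics/t3.png",f["img"])
f=r.grab_frame("scene");cv2.imwrite("pics/s3.png",f["img"])
```

```text
(631.4, -13.4, 88.4, 121.4, np.float64(-0.0526))
(435.5, 552.4, 95.4, 158.9, np.float64(-1.4227))
(265.5, -570.6, 24.9, 158.6, np.float64(1.5477))
[ 628.25362748 -118.40411182  238.72360009] [-3.13984189e+00 -2.19740152e-04  1.51701537e+00]
```

View pics/s3.png

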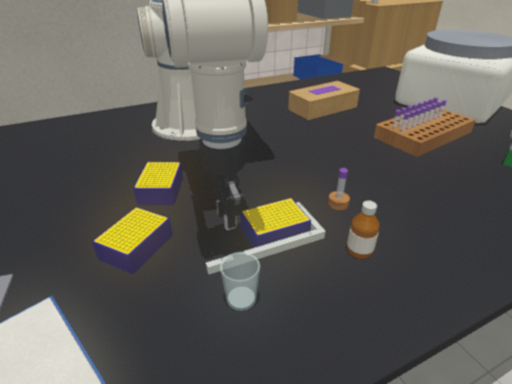

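The box (275,222) is flush with the long fence at yaw -0.053, with a gap of about 15 mm left to the short fence.

apply_moves:
  deltas:
    - {"claw": 0.2,"delta_pos": [0,0,2],"yaw": 0}
    - {"claw": 0.2,"delta_pos": [0,0,2],"yaw": 0}
    - {"claw": 0.2,"delta_pos": [0,0,1.8],"yaw": 0}
    - {"claw": 0.2,"delta_pos": [1,0,0],"yaw": 0}
    - {"claw": 0.2,"delta_pos": [1,0,0],"yaw": 0}
    - {"claw": 0.2,"delta_pos": [0.5,0,0],"yaw": 0}
    - {"claw": 0.2,"delta_pos": [0.5,0,0],"yaw": 0}
    - {"claw": 0.2,"delta_pos": [0.4,0,0],"yaw": 0}

```text
clock: 15.6
eef_pos: [630.5, -84.4, 182.2]
tcp_rot: [3.141, 0.0, 1.521]
contact_force: [-1.3, -3.3, 1.6]
opening: 0.398
grasp_force: 1.6
```

apply_moves:
  deltas:
    - {"claw": 0.2,"delta_pos": [0.4,0,0],"yaw": 0}
    - {"claw": 0.2,"delta_pos": [0.4,0,0],"yaw": 0}
    - {"claw": 0.2,"delta_pos": [0.3,0,0],"yaw": 0}
    - {"claw": 0.2,"delta_pos": [0,0,0],"yaw": 0}

```text
clock: 16.1
eef_pos: [631.0, -73.2, 181.8]
tcp_rot: [3.141, -0.0, 1.52]
contact_force: [1.1, -1.1, 2.5]
opening: 0.399
grasp_force: 0.4
```

apply_moves:
  deltas:
    - {"claw": 0.2,"delta_pos": [0.1,0,0],"yaw": 0}

```text
clock: 16.23
eef_pos: [631.0, -72.6, 181.8]
tcp_rot: [3.141, 0.0, 1.52]
contact_force: [-0.6, -3.5, 3.4]
opening: 0.402
grasp_force: 1.8
```

apply_moves:
  deltas:
    - {"claw": 0.2,"delta_pos": [0.1,0,0],"yaw": 0}

```text
clock: 16.35
eef_pos: [631.1, -71.7, 181.8]
tcp_rot: [3.141, 0.0, 1.52]
contact_force: [-1.0, -4.3, 4.0]
opening: 0.401
grasp_force: 1.9
```

apply_moves:
  deltas:
    - {"claw": 0.2,"delta_pos": [0.1,0,0],"yaw": 0}

```text
clock: 16.48
eef_pos: [631.1, -70.7, 181.8]
tcp_rot: [3.141, 0.0, 1.52]
contact_force: [-0.7, -10.3, 4.1]
opening: 0.406
grasp_force: 5.2
```

apply_moves:
  deltas:
    - {"claw": 0.2,"delta_pos": [0.1,0,0],"yaw": 0}

```text
clock: 16.6
eef_pos: [631.0, -70.4, 181.8]
tcp_rot: [3.141, 0.002, 1.521]
contact_force: [-1.5, -14.2, 3.8]
opening: 0.398
grasp_force: 7.3
```

apply_moves:
  deltas:
    - {"claw": 0.2,"delta_pos": [0.05,0,0],"yaw": 0}

```text
clock: 16.73
eef_pos: [631.0, -70.3, 181.8]
tcp_rot: [3.141, 0.002, 1.521]
contact_force: [-0.5, -15.3, 4.4]
opening: 0.4
grasp_force: 7.7
```

apply_moves:
  deltas:
    - {"claw": 0.2,"delta_pos": [-1,0,0],"yaw": 0}
    - {"claw": 0.2,"delta_pos": [-3,0,0],"yaw": 0}
    - {"claw": 0.2,"delta_pos": [0,0,-5],"yaw": 0}
    - {"claw": 0.2,"delta_pos": [0,0,-5],"yaw": 0.171}
    - {"claw": -0.2,"delta_pos": [0,0,0],"yaw": 0.175}
    - {"claw": -0.2,"delta_pos": [0,0,0],"yaw": 0.175}
    - {"claw": -0.2,"delta_pos": [0,0,0],"yaw": 0.175}
    - {"claw": -0.2,"delta_pos": [0,0,0],"yaw": 0.175}

```text
clock: 17.73
eef_pos: [628.7, -108.7, 281.1]
tcp_rot: [-3.14, 0.0, 0.643]
contact_force: [-0.7, -0.1, 0.4]
opening: 0.598
grasp_force: 0.0
```

apply_moves:
  deltas:
    - {"claw": -0.2,"delta_pos": [0,0,0],"yaw": 0.175}
    - {"claw": -0.2,"delta_pos": [0,0,0],"yaw": 0.175}
    - {"claw": -0.2,"delta_pos": [0,0,0],"yaw": 0.175}
    - {"claw": -0.2,"delta_pos": [0,0,0],"yaw": 0.175}
    - {"claw": -0.2,"delta_pos": [-2.9,-3.45,0],"yaw": 0}
    - {"claw": -0.2,"delta_pos": [-2.9,-3.45,0],"yaw": 0}
    - {"claw": -0.2,"delta_pos": [-2.9,-3.45,0],"yaw": 0}
    - {"claw": -0.2,"delta_pos": [0,0,0],"yaw": 0}

```text
clock: 18.73
eef_pos: [545.3, 0.7, 281.1]
tcp_rot: [-3.141, 0.003, -0.049]
contact_force: [0.7, 0.3, 0.7]
opening: 0.601
grasp_force: 0.0
```

Run:
```python
from h import *
f=r.grab_frame("top");o=box_stop(f,0)[0];print(*o,sep="\n");print(r.sense()["eef_pos"],r.sense()["tcp_rot"])
f=r.grab_frame("scene");cv2.imwrite("pics/s4.png",cv2.resize(f["img"][180:290,190:390],(800,440)))
```

```text
(544.9, -281.8, 88.3, 122.9, np.float64(0.6601))
(435.5, 552.4, 95.8, 158.8, np.float64(-1.4201))
(364.9, -187.7, 88.9, 121.2, np.float64(1.099))
(265.5, -570.6, 24.9, 158.7, np.float64(1.5477))
[ 5.46727730e+02 -3.01495734e-01  2.81512843e+02] [-3.14121596e+00  9.56691520e-04 -4.89084218e-02]
```

View pics/s4.png

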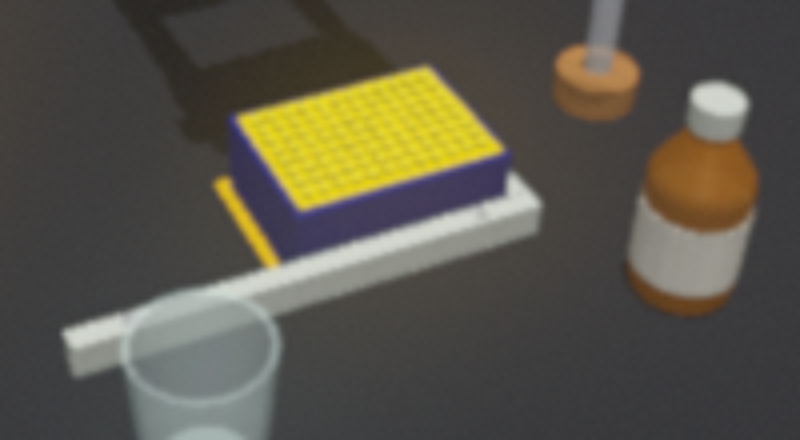

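The crop shows the box seated in the corner. I'll give the long side one gentle confirming push.

apply_moves:
  deltas:
    - {"claw": -0.2,"delta_pos": [0,0,4],"yaw": 0.002}
    - {"claw": -0.2,"delta_pos": [0,0,4],"yaw": 0}
    - {"claw": -0.2,"delta_pos": [0,0,2.1],"yaw": 0}
    - {"claw": -0.2,"delta_pos": [0.8,0,0],"yaw": 0}
    - {"claw": -0.2,"delta_pos": [0.8,0,0],"yaw": 0}
    - {"claw": -0.2,"delta_pos": [0.7,0,0],"yaw": 0}
    - {"claw": -0.2,"delta_pos": [0.5,0,0],"yaw": 0}
    - {"claw": -0.2,"delta_pos": [0,0,0],"yaw": 0}

```text
clock: 19.82
eef_pos: [576.0, -2.7, 181.2]
tcp_rot: [-3.142, -0.001, -0.053]
contact_force: [0.3, 0.0, 0.2]
opening: 0.601
grasp_force: 0.0
```

apply_moves:
  deltas:
    - {"claw": -0.2,"delta_pos": [0.1,0,0],"yaw": 0}
    - {"claw": -0.2,"delta_pos": [0.1,0,0],"yaw": 0}

```text
clock: 20.08
eef_pos: [577.2, -2.7, 180.7]
tcp_rot: [3.142, 0.0, -0.053]
contact_force: [0.3, -0.5, -0.1]
opening: 0.599
grasp_force: 0.0
```

apply_moves:
  deltas:
    - {"claw": -0.2,"delta_pos": [0.1,0,0],"yaw": 0}

```text
clock: 20.2
eef_pos: [578.3, -2.8, 180.7]
tcp_rot: [3.142, 0.0, -0.053]
contact_force: [-2.5, -0.4, 1.9]
opening: 0.6
grasp_force: 1.3
```

apply_moves:
  deltas:
    - {"claw": -0.2,"delta_pos": [0.1,0,0],"yaw": 0}

```text
clock: 20.32
eef_pos: [578.7, -2.9, 180.5]
tcp_rot: [3.142, 0.002, -0.053]
contact_force: [-5.5, 0.9, 4.2]
opening: 0.604
grasp_force: 2.9
```

apply_moves:
  deltas:
    - {"claw": -0.2,"delta_pos": [0.1,0,0],"yaw": 0}

```text
clock: 20.45
eef_pos: [579.0, -2.8, 180.3]
tcp_rot: [3.141, 0.004, -0.053]
contact_force: [-8.9, 0.7, 6.6]
opening: 0.605
grasp_force: 4.6
```

apply_moves:
  deltas:
    - {"claw": -0.2,"delta_pos": [-1,0,0],"yaw": 0}
    - {"claw": -0.2,"delta_pos": [-4,0,0],"yaw": 0}
    - {"claw": -0.2,"delta_pos": [-4,0,-3],"yaw": 0}
    - {"claw": -0.2,"delta_pos": [-4,3,-5],"yaw": 0}
    - {"claw": -0.2,"delta_pos": [0,6,-4],"yaw": 0}
    - {"claw": -0.2,"delta_pos": [0,6,0],"yaw": 0}
    - {"claw": -0.2,"delta_pos": [0,6,0],"yaw": 0}
    - {"claw": -0.2,"delta_pos": [0,0,0],"yaw": 0}

```text
clock: 21.45
eef_pos: [444.4, -198.0, 290.0]
tcp_rot: [3.14, -0.002, -0.058]
contact_force: [0.0, 0.3, -0.0]
opening: 0.603
grasp_force: 0.0
```

Run:
```python
from h import *
f=r.grab_frame("top");o,pl,P,h=box_stop(f,0);print(*o,sep="\n");print(r.sense()["eef_pos"])
h=cv2.cvtColor(f["img"],cv2.COLOR_BGR2HSV)
cv2.imwrite("pics/t5.png",cv2.resize(f["img"][90:230,160:360],(800,560)))
```

```text
(632.1, 1.8, 88.2, 121.4, np.float64(-0.0498))
(544.6, -281.7, 88.0, 123.4, np.float64(0.6589))
(435.4, 552.7, 95.2, 158.8, np.float64(-1.4201))
(366.1, -178.7, 73.0, 116.4, np.float64(1.1194))
(265.5, -570.6, 24.9, 158.7, np.float64(1.5477))
[ 444.2456643  -196.15135645  289.61046141]
```

View pics/t5.png

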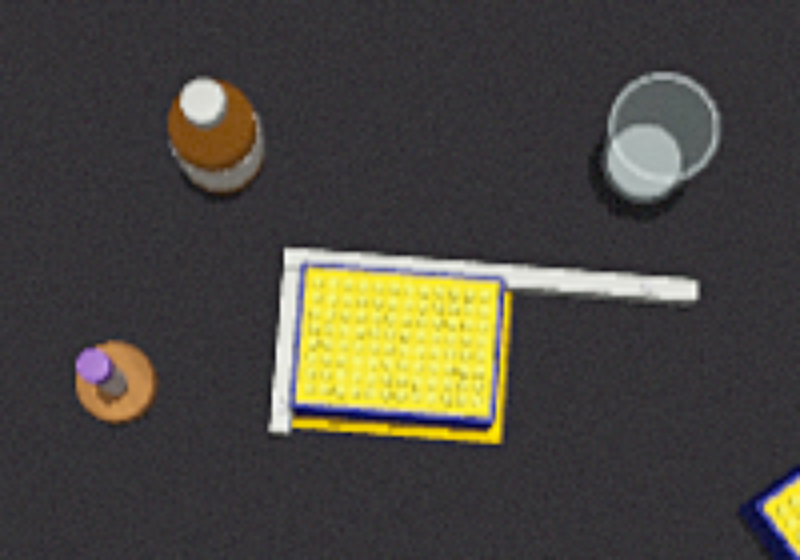

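The box sits flush on both fences with the tape visible on its two open sides. Its yaw is -0.050 against the stop's -0.051. The bystanders haven't moved and the robot is clear.

```bash
python3 -c "
from rig import r
print(r.sign_off())"
```

```text
the job is handed in; nothing more can be done
None
```

The tip box sits square in the corner, flush against both fences in the final top-camera check. The bottle, beaker and tube were not touched, and the job was handed in at about 21.5 s.

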